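# Feeler check of a wax mould clamp

### The job

First swing the cam lever of the mould clamp fully over so that it closes the sliding plate. Then take the feeler blade out of its wooden stand by its black handle and slide it upright and straight down into the middle of the slot between the two sprung clamp plates, past the wide mouth, until it drags snugly between the close lower faces, its tip about halfway down these and clear of the base. Finish while still gripping the blade there, lever still over, and do not disturb the jar, the wax bar or the polishing wheel.

Things in the scene. Friction and masses are not known exactly. Their poses are not given: they have to be found in the camera images.
- clamp: Mould clamp, fixed: dark steel base 100 (own x) x 166 (own y, -103 to 63) x 12 mm, with two upright aluminium plates facing each other across own y, each 40 mm wide along own x, standing 16 to 78 mm above the bench. Origin on the bench, midway between the closed plates; own z up. The plates are sprung: 2 N preload, 1.2 N per mm, each yields up to 6 mm outward along own y.
- slot (a point): Point midway between the closed plates, level with their top edges, 78 mm above the bench (clamp's own 0, 0, 78 mm); axes as the clamp's. Closed, the plates are 18 mm apart at the top, 8 mm apart from height 68 to 52, and narrow to meet lightly from height 44 down to 16 (the narrow lower faces, which yield to the blade and drag on it).
- front_plate: Aluminium plate on the clamp's +y side, on a fixed bracket. Its origin coincides with the clamp's while no blade pushes it back.
- rear_plate: Aluminium plate on the clamp's -y side, on the sliding carriage driven by the cam. Its origin lies 10 mm towards the clamp's -y from the clamp's origin when the lever is at 0 and coincides with it when the lever is fully over.
- lever (a joint): Cam lever angle in rad about a vertical pivot. 0: arm points along the clamp's -y, clamp open; grows counter-clockwise seen from above to its stop at 1.5: arm along the clamp's +x, clamp closed. Starts between 0 and 0.35, needs about 2 N at the grip, stays where it is left.
- lever_pivot (a point): On the lever's pivot axis, at the clamp's own (0, -75 mm), 62 mm above the bench (top of the flat steel lever arm, which is 14 mm wide).
- lever_grip (a point): Centre of the upright round black grip at the lever's end: 14 mm in diameter, 40 mm tall (62 to 102 mm above the bench), 70 mm from the pivot axis. This point is 82 mm above the bench.
- stand: Wooden stand, fixed, 70 (own x) x 55 (own y) x 64 mm high on a thin 100 x 85 mm foot, with a slot 26 x 7 mm open at the top in which the blade stands. Origin under its centre, on the bench.
- blade: Feeler blade, loose, 90 g: steel, 20 mm wide (own x), 4 thick (own y), 60 long below a black handle 32 (own x) x 16 (own y) x 45 mm tall. Origin at the centre of the rounded tip; own z up; handle 60 to 105 mm above the tip. Stands in the stand, own x along the stand's, handle's underside on the stand's top, tip 4 mm above the bench.
- jar: Bystander: glass jar with white lid, 60 mm in diameter, 85 mm high. Origin under its centre. Leave alone.
- wax_bar: Bystander: small teal wax bar, 70 x 26 x 14 mm. Origin under its centre. Leave alone.
- wheel: Bystander: yellow felt polishing wheel lying flat, 100 mm in diameter, 14 mm thick with a black hub. Origin under its centre. Leave alone.
There are look-alikes about, which are no part of the job. There is more than one size of the blade; the one meant has the size given above.

How it is judged:
By the outcome, as a careful person would: the job done as asked, in the order asked, and still so for the second after the job is handed in, while the arm keeps its last pose, push and grip.
It also fails if it takes over 61 s, if anything falls off the work surface, if the arm or the gripper's body presses on something with over 40 N, if the wrist force passes 120 N, or if a joint passes its speed limit or range.

### The arm

A 7-joint arm with a two-finger parallel gripper is mounted at the origin on the work surface. World frame = base frame: x ahead of the robot, y to its left, z up, the work surface at z = 0. Lengths are in m, angles in rad, forces in N, time in s.
With the tool pointing down it reaches from about 0.425 to 0.8 m from the base axis. Payload 8.3 kg.
Tool frame: the origin (TCP) lies midway between the tips of the shut fingers; the grasp point (between the pads) lies bot.grasp_offset behind it (bot.grasp_offset is the distance from the TCP to the grasp point, in m); z points along the fingers, y is the line along which they close (so a half turn about z gives the same grasp; the last joint's range is limited). The gripper opens to 85 mm and grips with 20 to 120 N. Pads are 22 mm wide; open, the fingers measure 114 mm over their backs; the gripper's body (76 mm by 85 mm) begins 54 mm behind the grasp point. The pads swing forward as they close: fully open they stand 13 mm farther back than shut.
Start: joints at [-0.063, 0.383, 0.016, 1.37, -0.006, 1.388, -0.046], TCP at [0.625, 0, 0.231] pointing down, gripper open.
Joint ranges: [-2.95, 2.95], [-0.25, 2.06], [-1.52, 1.56], [0.18, 2.33], [-1.44, 4.58], [0.02, 2.06], [-3.01, 3.01]. Speed limits (rad/s): [2.39, 2.39, 3.01, 3.01, 3.14, 3.14, 3.14].

### API

Orientations are given as [roll, pitch, yaw] about the fixed x, y, z axes, in that order (R = Rz(yaw) Ry(pitch) Rx(roll)).
In Python, from plant import bot gives the robot as it stands.
- The arm moves only by the tool step_arm, never from a script. Its argument "plan" is a list that holds one entry, the list of rows, each a list of 7 numbers: the shift along the tool's x, y, z each as a share of 0.025 m, from -1 to 1, then the turn, a rotation vector about the tool's x, y, z each as a share of 8 degrees, from -1 to 1, then the opening, from 0 (shut) to 1 (fully open). A call has 1 to 12 rows; each row shifts and turns the commanded pose from where the row before left it, along the tool's axes as they then stand; what a row does not reach is not made up. A row lasts 1/10 s, in which the tool goes at most 50 mm and 8.59 degrees, less where a joint would pass 70% of its speed; a pose out of reach is approached as far as the arm can. A call with a number of a shift or a turn outside -1 to 1 is refused whole. A call with a gripper value outside its range is refused whole. The fingers move at their own pace and stop on an object; "force" is the grip in N (left out, the last holds). Time passes only in rows, so rows that do not move let the fingers close. It gives the time, the measured TCP pose, the force, the opening and the grip force at its end, in the units of the state.
- bot.state(): the state, without advancing time (a new reading comes with each control period).
- bot.capture(name): name is "scene" or "side" or "wrist"; returns a dict with "color" (480x640x3 uint8, blue, green, red), "z_map" (480x640 float32, m along the optical axis (not along the pixel's ray), 0 where there is no reading), "intrinsics" (3x3 intrinsics, pixels), "k1" (the pictures are not rectified: a ray, as slopes to the right and down, at radius r is drawn at 1 + k1 r^2 times it, then the intrinsics apply), "rvec" (rotation vector, rad) and "tvec" (3), from world to camera coordinates, as OpenCV has them; the wrist camera has in their place "tool_from_camera" (4x4, takes a point from camera to tool coordinates, whose origin is the TCP and whose axes are the flange's). Camera axes: x right, y down, z forward; pixel columns grow to the right and rows downward; lengths in m; the calibration is good to about 2 mm. A picture is of the moment at which its call begins: read the wrist's pose just before it.
- bot.finish_job(): hands the job in; it is judged then, once.
Trained networks look in a picture, given as the dict that the camera call returned (one of the last four; its "shot" number tells which), for a name from the list of things; names that differ only in an ending like _2 or _b are one class to them, and where a whole thing is asked for, a point or a joint stands for the part that bears it (a point fixed in the world has none). Each returns a list of dicts, best first, with "confidence" (0 to 1); they miss things now and then, are a little off and sometimes report something else, mostly with a low value. They report only what shows in the picture. A call takes as long as a camera call. They do not tell look-alikes from the thing itself.
- bot.find_in(picture, target): "rect" ([left, top, right, bottom] in pixels, round what is visible of it).
The state is a dict: "time_s": time; "joints": joint angles; "dq": joint speeds; "effort": joint torques, N m; "tool_pos": TCP position; "eef_rot": TCP orientation; "contact_force": force on the tool from outside, world axes, zero at the start; "moment": the same for the moment, N m; "gripper_width": opening from 0.0 (shut) to 1.0 (fully open); "finger_force": force on a finger pad.
Only numpy, scipy, OpenCV 4.12 (cv2) and the standard library are available. Lean on these libraries where they do the work, as an engineer would, in place of code of your own. Each camera call takes 0.05 s, during which the arm holds its last target. There are 200 camera calls.

## Working session

There is one attempt and no reset: what is moved stays moved. The work goes in short steps, Python scripts to look and compute and a tool call to move; the robot and the scene stay as the last step left them, time stands still between calls to the robot, and variables do not carry over. Pictures are saved under pics/ and viewed, at most 10 in all, crops included, and the job is handed in when it is done.

Besides the shell and the picture viewer there is one more tool, called after "Call:" as name(argument=value, ...), one argument or row to a line, values as JSON. step_arm: Moves the arm, as the interface text tells. Its arguments: {"type":"object","properties":{"plan":{"type":"array"},"force":{"type":"number"}},"required":["plan"]}

```bash
mkdir -p pics
cat > h.py <<'E'
import numpy as np, cv2
from plant import bot
def cloud(c):
    z=c["z_map"];K=c["intrinsics"];h,w=z.shape
    u,v=np.meshgrid(np.arange(w),np.arange(h))
    d=np.stack([(u-K[0,2])/K[0,0],(v-K[1,2])/K[1,1]],-1)
    s=d.copy()
    for _ in range(10): s=d/(1+c["k1"]*(s**2).sum(-1,keepdims=True))
    P=np.dstack([s*z[...,None],z])
    if "rvec" in c:
        R=cv2.Rodrigues(np.array(c["rvec"],float))[0]
        W=(P-np.array(c["tvec"]).ravel())@R
    else:
        st=c["st"];T=c["tool_from_camera"]
        Q=P@T[:3,:3].T+T[:3,3]
        W=Q@rot(st["eef_rot"]).T+np.array(st["tool_pos"])
    W[z==0]=np.nan
    return W
def rot(e):
    from scipy.spatial.transform import Rotation as R
    return R.from_euler('xyz',e).as_matrix()
def cap(n):
    st=bot.state(); c=bot.capture(n); c["st"]=st; return c
E
python3 - <<'E'
from h import *
s=bot.state();print(s,bot.grasp_offset)
for n in ["scene","side"]:
    c=cap(n);cv2.imwrite(f"pics/{n}1.png",c["color"])
    np.savez(f"{n}1.npz",W=cloud(c))
    W=cloud(c)
    for t in ["clamp","lever","stand","blade","jar","wax_bar","wheel","front_plate","rear_plate"]:
        for r in bot.find_in(c,t)[:3]:
            l,tp,rr,b=[int(x) for x in r["rect"]]
            m=W[(tp+b)//2,(l+rr)//2]
            print(n,t,round(r["confidence"],2),[l,tp,rr,b],m.round(3))
E
```

```text
{'time_s': 0.0, 'joints': array([-0.06286903,  0.38420096,  0.01640389,  1.37115378, -0.00632347,
        1.3881991 , -0.04648806]), 'dq': array([ 0.00100233, -0.00155767, -0.00060825,  0.00192569, -0.00018045,
       -0.0009117 ,  0.00039903]), 'effort': array([-4.50568632e-04, -6.27588844e+01,  8.43669288e-01, -3.71825659e+01,
        1.65239023e-02,  1.39937960e-02, -1.08329079e-04]), 'tool_pos': array([6.24498806e-01, 7.25806743e-06, 2.30302450e-01]), 'eef_rot': array([-3.13968066e+00,  2.09784301e-05,  1.57080903e+00]), 'contact_force': array([0.14224032, 0.11596171, 0.01986309]), 'moment': array([ 0.04270782,  0.01757093, -0.02468799]), 'finger_force': 0.0, 'gripper_width': 1.0000943887575633} 0.0187
scene clamp 0.71 [218, 159, 325, 250] [ 0.579 -0.032  0.059]
scene lever 0.81 [217, 160, 260, 207] [ 0.558 -0.119  0.059]
scene stand 0.71 [370, 195, 411, 255] [0.527 0.187 0.058]
scene blade 0.57 [389, 185, 404, 219] [0.508 0.186 0.1  ]
scene jar 0.67 [219, 156, 261, 206] [ 0.555 -0.116  0.063]
scene wax_bar 0.95 [309, 308, 354, 339] [0.736 0.17  0.013]
scene wheel 0.7 [192, 284, 
[... 230 characters left out ...]
e clamp 0.92 [332, 190, 414, 277] [0.546 0.002 0.079]
side lever 0.69 [383, 189, 407, 237] [ 0.552 -0.118  0.063]
side lever 0.25 [361, 230, 379, 253] [0.55  0.005 0.058]
side stand 0.64 [318, 284, 377, 348] [0.484 0.207 0.042]
side blade 0.93 [342, 276, 364, 301] [0.486 0.188 0.094]
side blade 0.82 [291, 229, 319, 296] [0.603 0.169 0.086]
side blade 0.46 [282, 281, 292, 316] [0.589 0.244 0.059]
side jar 0.56 [273, 329, 308, 389] [0.495 0.359 0.072]
side wheel 0.92 [262, 210, 307, 235] [0.784 0.003 0.016]
side front_plate 0.7 [360, 231, 377, 258] [0.546 0.021 0.061]
side front_plate 0.26 [343, 276, 364, 301] [0.486 0.188 0.094]
side rear_plate 0.48 [332, 186, 415, 277] [ 0.559 -0.024  0.064]
```

Run:
```python
import cv2
a=cv2.imread("pics/scene1.png")[130:355,170:470];b=cv2.imread("pics/side1.png")[170:400,220:450]
cv2.imwrite("pics/a.png",cv2.resize(a,(800,600)));cv2.imwrite("pics/b.png",cv2.resize(b,(600,600)))
```

```text
(no output)
```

View pics/a.png

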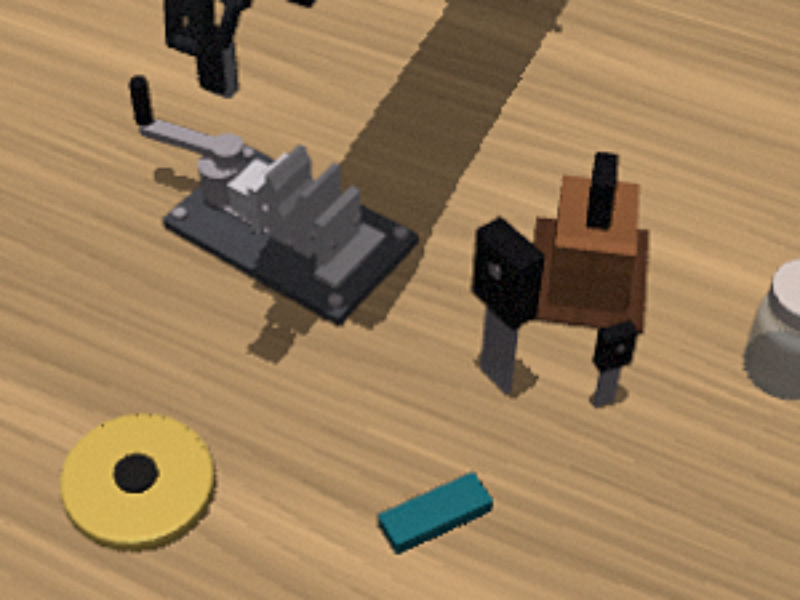

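View pics/b.png

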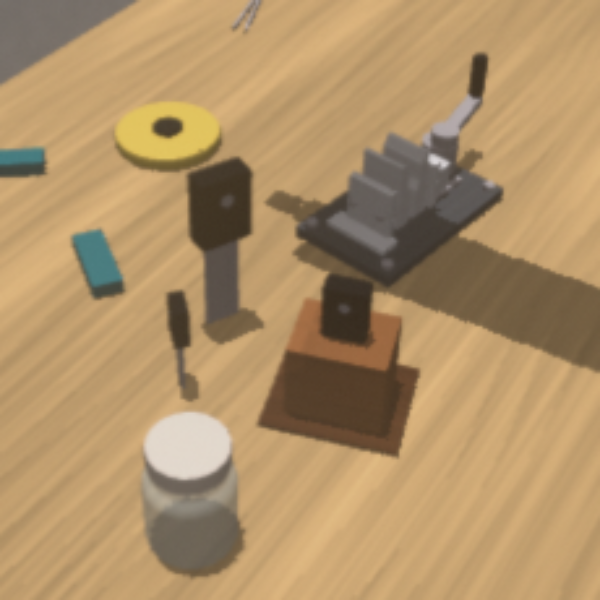

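The pictures show the clamp with its lever about along its -y (scene crop lever 140,100). The target blade is in the stand (605,190), with two look-alike blades standing free on the bench (505,280 and 612,350).

Run:
```python
from h import *
C=[];Pt=[]
for n in ["scene","side"]:
    W=np.load(f"{n}1.npz")["W"];c=cv2.imread(f"pics/{n}1.png")
    C.append(c.reshape(-1,3));Pt.append(W.reshape(-1,3))
    P=Pt[-1];col=C[-1].astype(int);sat=col.max(1)-col.min(1)
    def box(nm,m):
        q=P[m]; r=cv2.minAreaRect((q[:,:2]*1000).astype(np.float32));print(n,nm,m.sum(),np.round(r[0],1),np.round(r[1],1),round(r[2],1),"z",np.median(q[:,2]).round(4))
    x,y,z=P.T
    inC=(x>.45)&(x<.72)&(y>-.15)&(y<.09)
    box("base",inC&(z>.007)&(z<.018)&(sat<25))
    box("grip",inC&(z>.07)&(z<.11)&(y<-.10)&(col.max(1)<60))
    box("lever",inC&(z>.056)&(z<.068)&(y<-.06))
    inS=(x>.42)&(x<.57)&(y>.12)&(y<.26)
    box("standtop",inS&(z>.06)&(z<.068)&(sat>30))
    box("foot",inS&(z>.003)&(z<.02)&(sat>30)&(col.max(1)<120))
    box("handle",inS&(z>.075)&(z<.115))
    box("handletop",inS&(z>.105)&(z<.113))
```

```text
scene base 1783 [559.  -31.1] [166.7 102.1] 81.2 z 0.0108
scene grip 25 [ 556.1 -148.7] [7.7 2.3] 0.9 z 0.0873
scene lever 269 [ 550.4 -111.6] [76.  24.6] 88.5 z 0.061
scene standtop 645 [492.2 181.4] [72.6 55.8] 18.0 z 0.0626
scene foot 235 [495.3 183.2] [97.  81.8] 17.8 z 0.0074
scene handle 231 [492.7 181.6] [36.5 16.2] 17.8 z 0.1039
scene handletop 109 [492.4 181. ] [35.5 16. ] 20.1 z 0.1074
side base 1146 [554.7 -28.6] [166.8  98.4] 81.6 z 0.013
side grip 0 [0. 0.] [0. 0.] 0.0 z nan
side lever 173 [ 551.9 -110.4] [23.9 78.2] 8.7 z 0.0632
side standtop 681 [490.8 182.7] [70.4 58.1] 17.6 z 0.0646
side foot 675 [489.4 183.2] [97.8 85.6] 18.1 z 0.0045
side handle 383 [490.5 182.9] [31.8 18.3] 17.0 z 0.0988
side handletop 144 [490.6 182.6] [31.6 17.8] 17.7 z 0.1092
  return _methods._mean(a, axis=axis, dtype=dtype,
  ret = ret.dtype.type(ret / rcount)
```

Run:
```python
from h import *
c=cap("wrist");W=cloud(c);cv2.imwrite("pics/w1.png",c["color"]);np.savez("w1.npz",W=W)
print(c["tool_from_camera"])
P=W.reshape(-1,3);col=c["color"].reshape(-1,3).astype(int);sat=col.max(1)-col.min(1);x,y,z=P.T
print(np.nanmin(P,0),np.nanmax(P,0))
def box(nm,m):
    q=P[m]
    if len(q)<5: print(nm,len(q));return
    r=cv2.minAreaRect((q[:,:2]*1000).astype(np.float32));print(nm,m.sum(),np.round(r[0],1),np.round(r[1],1),round(r[2],1),"z",np.median(q[:,2]).round(4))
inC=(x>.45)&(x<.72)&(y>-.17)&(y<.09)
box("base",inC&(z>.007)&(z<.018)&(sat<25))
box("griptop",inC&(z>.095)&(z<.11)&(y<-.1))
box("lever",inC&(z>.056)&(z<.068)&(y<-.06))
box("platetops",inC&(z>.072)&(z<.084)&(y>-.05))
```

```text
[[-1.44023372e-04 -9.63114056e-01 -2.69093466e-01  6.85059990e-02]
 [ 9.99999416e-01  1.49460682e-04 -1.07015222e-03 -3.67499934e-04]
 [ 1.07089754e-03 -2.69093463e-01  9.63113473e-01 -1.43558982e-01]
 [ 0.00000000e+00  0.00000000e+00  0.00000000e+00  1.00000000e+00]]
[ 0.29577138 -0.31615319 -0.00304867] [0.95804902 0.1666595  0.32767782]
base 11554 [556.7 -30.4] [166.1  99.9] 81.4 z 0.013
griptop 313 [ 553.1 -153.9] [13.4 13.7] 19.3 z 0.1023
lever 1857 [ 548.2 -114. ] [24.1 81.8] 0.2 z 0.0633
platetops 1464 [558.8 -15.4] [37.5 40.7] 81.2 z 0.0783
```

View pics/w1.png

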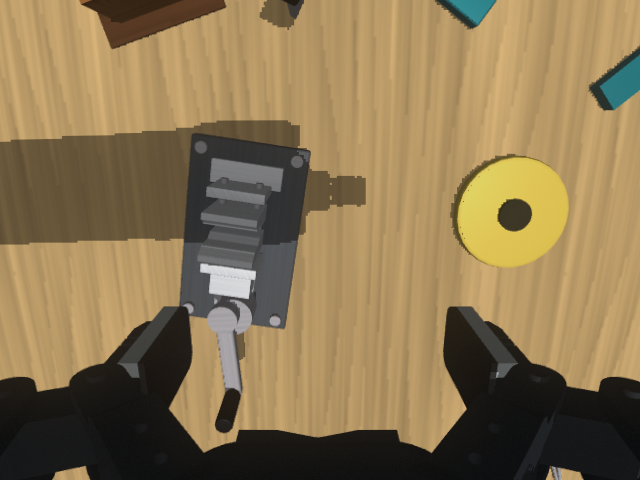

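The wrist picture shows the clamp unobstructed, the lever grip at (228,412) and nothing in the way of the approach.

Call:
step_arm(
  plan=[
    [[-0.88,-0.408,0,0,0,0,0.4],[-0.88,-0.408,0,0,0,0,0.4],[-0.88,-0.408,0,0,0,0,0.4],[-0.88,-0.408,0,0,0,0,0.4],[-0.88,-0.408,0,0,0,0,0.4],[-0.88,-0.408,0,0,0,0,0.4],[-0.88,-0.408,0,0,0,0,0.4],[0,0,0.9,0,0,0,0.4],[0,0,0.9,0,0,0,0.4],[0,0,0,0,0,-0.475,0.4],[0,0,0,0,0,0,0.4],[0,0,0,0,0,0,0.4]],
  ],
  force=20,
)

```text
time_s: 2.25
tool_pos: [0.5539, -0.154, 0.1868]
eef_rot: [3.141, 0.0, 1.635]
contact_force: [1.0, -0.5, 0.3]
gripper_width: 0.405
finger_force: 0.0
```

Call:
step_arm(
  plan=[
    [[0,0,0.92,0,0,0,0.4],[0,0,0.92,0,0,0,0.4],[0,0,0.92,0,0,0,0.4],[0,0,0.92,0,0,0,0.4],[0,0,0.92,0,0,0,0.3],[0,0,0,0,0,0,0.25],[0,0,0,0,0,0,0.25],[0,0,0,0,0,0,0.25]],
  ],
)

```text
time_s: 3.05
tool_pos: [0.5548, -0.1543, 0.0731]
eef_rot: [3.139, 0.001, 1.637]
contact_force: [0.1, 0.2, -0.6]
gripper_width: 0.247
finger_force: 0.0
```

Call:
step_arm(
  plan=[
    [[0.023,0.355,0,0,0,-0.919,0.25],[0.023,0.355,0,0,0,-0.919,0.25],[0.023,0.355,0,0,0,-0.919,0.25],[0.023,0.355,0,0,0,-0.919,0.25],[0.023,0.355,0,0,0,-0.919,0.25],[0.023,0.355,0,0,0,-0.919,0.25],[0.023,0.355,0,0,0,-0.919,0.25],[0.023,0.355,0,0,0,-0.919,0.25],[0.023,0.355,0,0,0,-0.919,0.25],[0,0,0,0,0,0,0.25]],
  ],
)

```text
time_s: 4.05
tool_pos: [0.6154, -0.1077, 0.0729]
eef_rot: [3.141, 0.002, 2.795]
contact_force: [0.3, -0.3, -0.4]
gripper_width: 0.253
finger_force: 0.0
```

Run:
```python
from h import *
print(bot.state())
c=cap("side");cv2.imwrite("pics/s2.png",cv2.resize(c["color"][150:310,300:460],(600,600)))
```

```text
{'time_s': 4.05, 'joints': array([ 0.24443201,  0.50506206, -0.16514959,  1.56359004,  0.09009714,
        1.07783259,  1.28117149]), 'dq': array([ 0.00072335, -0.00444434,  0.03036491,  0.00693459, -0.01965125,
       -0.00712015, -0.12199117]), 'effort': array([  0.32581536, -65.56338072,  -2.32630245, -33.03837776,
         0.31593969,   0.15944368,   1.95500515]), 'tool_pos': array([ 0.61538393, -0.10772343,  0.07286101]), 'eef_rot': array([3.14068610e+00, 2.42798455e-03, 2.79489358e+00]), 'contact_force': array([ 0.30114893, -0.30844267, -0.36024299]), 'moment': array([ 0.06746435,  0.01954545, -0.0060729 ]), 'finger_force': 0.0, 'gripper_width': 0.2527265147131936}
```

View pics/s2.png

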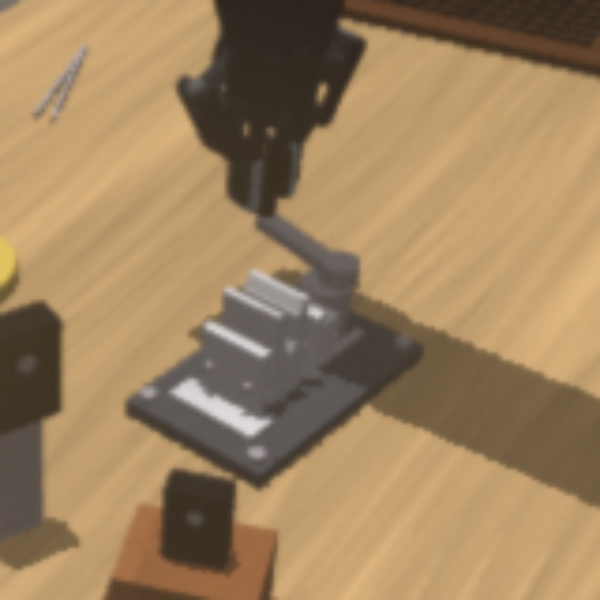

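The lever (265,220) has followed the gripper and is close to its stop.

Call:
step_arm(
  plan=[
    [[0.023,0.355,0,0,0,-0.919,0.25],[0.01,0.12,0,0,0,-0.3,0.25],[0,0,0,0,0,0,0.25]],
  ],
)

```text
time_s: 4.4
tool_pos: [0.6176, -0.0975, 0.0723]
eef_rot: [-3.141, 0.002, 2.959]
contact_force: [-0.2, -0.6, 0.3]
gripper_width: 0.246
finger_force: 0.0
```

Call:
step_arm(
  plan=[
    [[0,0.06,0,0,0,0,0.25],[0,0.06,0,0,0,0,0.25],[0,0,0,0,0,0,0.25]],
  ],
)

```text
time_s: 4.7
tool_pos: [0.6175, -0.097, 0.072]
eef_rot: [-3.139, 0.001, 2.957]
contact_force: [-1.9, -6.9, 2.4]
gripper_width: 0.246
finger_force: 3.3
```

Call:
step_arm(
  plan=[
    [[0,0.08,0,0,0,0,0.25],[0,0,0,0,0,0,0.25]],
  ],
)

```text
time_s: 4.9
tool_pos: [0.6176, -0.0969, 0.072]
eef_rot: [-3.137, 0.001, 2.955]
contact_force: [-2.0, -9.9, 4.3]
gripper_width: 0.25
finger_force: 5.2
```

Call:
step_arm(
  plan=[
    [[0,-0.15,0,0,0,0,0.5],[0,0,0,0,0,0,0.5],[0,0,0,0,0,0,0.5],[0,0,-0.6,0,0,0,0.5],[0,0,-1,0,0,0,0.5],[0,0,-1,0,0,0,0.5],[0,0,-1,0,0,0,0.5],[0,0,-1,0,0,0,0.5],[0,0,-1,0,0,0,0.5],[0,0,-0.6,0,0,0,0.5],[0,0,0,0,0,0,0.5]],
  ],
)

```text
time_s: 6.0
tool_pos: [0.6187, -0.0952, 0.2304]
eef_rot: [3.141, 0.006, 2.963]
contact_force: [0.1, 0.3, 0.2]
gripper_width: 0.503
finger_force: 0.0
```

Run:
```python
from h import *
c=cap("wrist");W=cloud(c);s=c["st"];print(s["tool_pos"],s["eef_rot"])
cv2.imwrite("pics/w2.png",c["color"])
def ana(c,W):
    P=W.reshape(-1,3);col=c["color"].reshape(-1,3).astype(int);sat=col.max(1)-col.min(1);x,y,z=P.T
    def box(nm,m):
        q=P[m]
        if len(q)<5: print(nm,len(q));return
        r=cv2.minAreaRect((q[:,:2]*1000).astype(np.float32));print(nm,m.sum(),np.round(r[0],1),np.round(r[1],1),round(r[2],1),"z",np.median(q[:,2]).round(4))
    inC=(x>.45)&(x<.72)&(y>-.17)&(y<.09)
    box("base",inC&(z>.007)&(z<.018)&(sat<25))
    box("griptop",inC&(z>.095)&(z<.11)&(y<-.05)&(x>.58))
    box("platetops",inC&(z>.072)&(z<.084)&(y>-.06)&(x<.6))
    inS=(x>.42)&(x<.57)&(y>.12)&(y<.26)
    box("handletop",inS&(z>.1)&(z<.113))
ana(c,W)
c=cap("scene");ana(c,cloud(c))
```

```text
[ 0.61873676 -0.0952142   0.23036407] [3.14087333 0.00590458 2.96266587]
base 15722 [556.5 -30.9] [165.9 100. ] 81.4 z 0.013
griptop 372 [ 616.2 -100.7] [13.4 13.5] 80.2 z 0.1027
platetops 1766 [559.4 -11. ] [28.9 40.2] 81.1 z 0.0783
handletop 0
base 1832 [559.5 -32. ] [168.  102.7] 81.9 z 0.0108
griptop 44 [617.9 -99.8] [14.2 11.7] 13.1 z 0.0994
platetops 152 [562.2 -11.9] [29.8 40. ] 81.3 z 0.0755
handletop 137 [493.1 181.1] [34.9 16. ] 21.0 z 0.1074
```

Call:
step_arm(
  plan=[
    [[0,0,0,0,0,-0.875,0.6],[0,0,0,0,0,-0.875,0.6],[0,0,0,0,0,-0.875,0.6],[0,0,0,0,0,-0.875,0.6],[0.121,1,0,0,0,0,0.6],[0.121,1,0,0,0,0,0.6],[0.121,1,0,0,0,0,0.6],[0.121,1,0,0,0,0,0.6],[0.121,1,0,0,0,0,0.6],[0.121,1,0,0,0,0,0.6],[0.121,1,0,0,0,0,0.6],[0.121,1,0,0,0,0,0.6]],
  ],
)

```text
time_s: 7.3
tool_pos: [0.532, 0.0882, 0.2249]
eef_rot: [3.141, -0.002, -2.832]
contact_force: [-0.1, -0.1, -0.8]
gripper_width: 0.601
finger_force: 0.0
```

Call:
step_arm(
  plan=[
    [[0.121,1,0,0,0,0,0.6],[0.121,1,0,0,0,0,0.6],[0.121,1,0,0,0,0,0.6],[0.121,1,0,0,0,0,0.6],[0,0,0,0,0,0,0.6],[0,0,0,0,0,0,0.6],[0,0,0,0,0,0,0.6]],
  ],
)

```text
time_s: 8.0
tool_pos: [0.4914, 0.1779, 0.2255]
eef_rot: [-3.141, -0.001, -2.834]
contact_force: [-0.0, -0.3, -0.2]
gripper_width: 0.602
finger_force: 0.0
```

Run:
```python
from h import *
c=cap("wrist");W=cloud(c);s=c["st"];print(s["tool_pos"],s["eef_rot"],s["joints"].round(2))
cv2.imwrite("pics/w3.png",c["color"])
P=W.reshape(-1,3);col=c["color"].reshape(-1,3).astype(int);sat=col.max(1)-col.min(1);x,y,z=P.T
def box(nm,m):
    q=P[m]
    if len(q)<5: print(nm,len(q));return
    r=cv2.minAreaRect((q[:,:2]*1000).astype(np.float32));print(nm,m.sum(),np.round(r[0],1),np.round(r[1],1),round(r[2],1),"z",np.median(q[:,2]).round(4))
inS=(x>.42)&(x<.57)&(y>.12)&(y<.26)
box("handletop",inS&(z>.1)&(z<.115))
box("standtop",inS&(z>.06)&(z<.068))
```

```text
[0.4914305  0.17788763 0.22553981] [-3.14129527e+00 -1.36238334e-03 -2.83353201e+00] [-0.01  0.2  -0.46  1.64  0.09  1.33  1.4 ]
handletop 1281 [490.6 182.2] [31.6 15.7] 17.6 z 0.1097
standtop 5643 [491.2 182.2] [70.6 55.1] 17.5 z 0.065
```

View pics/w3.png

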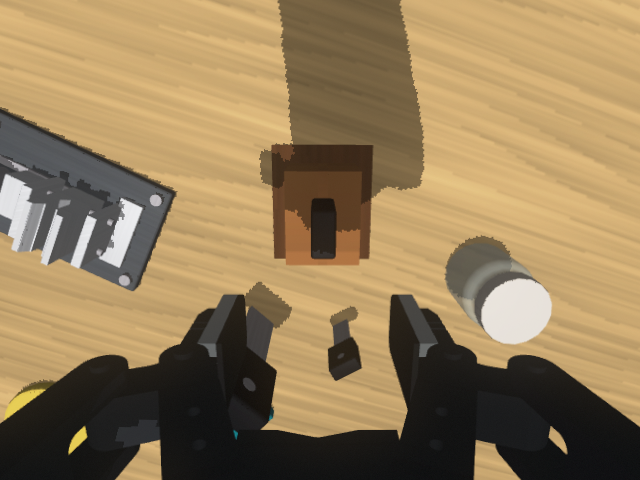

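The wrist picture shows the blade handle at (323,228) in the stand, clear for the fingers. The look-alikes at (258,380) and (345,355) are well to the side.

Call:
step_arm(
  plan=[
    [[-0.02,0.174,0,0,0,0,0.5],[0,0,0.88,0,0,0,0.5],[0,0,0.88,0,0,0,0.5],[0,0,0.88,0,0,0,0.5],[0,0,0.88,0,0,0,0.5],[0,0,0.88,0,0,0,0.5],[0,0,0.88,0,0,0,0.5],[0,0,0.86,0,0,0,0.5],[0,0,0,0,0,0,0.5],[0,0,0,0,0,0,0.5]],
  ],
)

```text
time_s: 9.05
tool_pos: [0.4906, 0.1832, 0.073]
eef_rot: [3.141, -0.001, -2.833]
contact_force: [1.0, -0.3, 1.6]
gripper_width: 0.499
finger_force: 0.0
```

Call:
step_arm(
  plan=[
    [[0,-0.035,0,0,0,0,0.4],[0,0,0,0,0,0,0.0],[0,0,0,0,0,0,0.0],[0,0,0,0,0,0,0.0],[0,0,0,0,0,0,0.0],[0,0,0,0,0,0,0.0],[0,0,0,0,0,0,0.0]],
  ],
  force=60,
)

```text
time_s: 9.75
tool_pos: [0.4916, 0.1826, 0.0741]
eef_rot: [-3.141, 0.002, -2.832]
contact_force: [-0.6, -1.0, 6.0]
gripper_width: 0.178
finger_force: 58.7
```

Call:
step_arm(
  plan=[
    [[0,0,-0.4,0,0,0,0.0],[0,0,-0.8,0,0,0,0.0],[0,0,-1,0,0,0,0.0],[0,0,-1,0,0,0,0.0],[0,0,-1,0,0,0,0.0],[0,0,-1,0,0,0,0.0],[0,0,-0.8,0,0,0,0.0],[0,0,0,0,0,0,0.0],[0,0,0,0,0,0,0.0]],
  ],
)

```text
time_s: 10.65
tool_pos: [0.4907, 0.1825, 0.2229]
eef_rot: [-3.142, 0.0, -2.832]
contact_force: [-0.1, 0.2, -2.8]
gripper_width: 0.179
finger_force: 58.4
```

Run:
```python
from h import *
s=bot.state();print(s)
T=s["tool_pos"]
for n in ["side","scene"]:
    c=cap(n);W=cloud(c)
    cv2.imwrite(f"pics/{n}3.png",c["color"])
    P=W.reshape(-1,3);x,y,z=P.T
    m=(abs(x-T[0])<.03)&(abs(y-T[1])<.03)&(z>.08)&(z<T[2]-.015)
    q=P[m];print(n,m.sum(),q.min(0),q.max(0),np.median(q,0))
    for a in np.arange(.14,.22,.01):
        k=q[(q[:,2]>a)&(q[:,2]<a+.01)]
        if len(k): print(a.round(2),len(k),k.mean(0).round(4),np.ptp(k,axis=0).round(4))
    r=bot.find_in(c,"blade");print(r)
a=cv2.imread("pics/side3.png");v=[int(t) for t in r[0]["rect"]]
```

```text
{'time_s': 10.65, 'joints': array([-0.01064579,  0.20036426, -0.46812644,  1.64411059,  0.09301308,
        1.31875348,  1.38633607]), 'dq': array([-0.00024498,  0.02042383,  0.00363075,  0.0297945 ,  0.00285795,
       -0.00400769, -0.00029939]), 'effort': array([-7.19023263e-02, -4.88700199e+01, -3.33932407e+00, -3.83158064e+01,
       -2.14343669e-02,  9.11457790e-02,  2.15863675e-02]), 'tool_pos': array([0.49067892, 0.1824785 , 0.22291556]), 'eef_rot': array([-3.14153030e+00,  4.97513597e-04, -2.83215384e+00]), 'contact_force': array([-0.05432946,  0.24804206, -2.78247094]), 'moment': array([ 0.00049297, -0.03507252,  0.0448196 ]), 'finger_force': 58.393136858940125, 'gripper_width': 0.17891974686737536}
side 321 [0.47972507 0.17696956 0.15420697] [0.49971485 0.18893646 0.20770281] [0.4891504  0.18409525 0.18232965]
0.15 33 [0.4894 0.184  0.1574] [0.0183 0.007  0.0056]
0.16 58 [0.4891 0.1839 0.1653] [0.0182 0.0117 0.0096]
0.17 58 [0.4896 0.1844 0.1751] [0.02   0.0078 0.0096]
0.18 59 [0.4888 0.1841 0.1849] [0.0186 0.0088 0.0099]
0.19 63 [0.4893 0.1841 0.1949] [0.019  0.0104 0.0095
[... 151 characters left out ...]
4], 'confidence': 0.88}, {'rect': [284.8, 282.3, 291.5, 314.9], 'confidence': 0.76}]
scene 71 [0.48177811 0.17721939 0.15237128] [0.50149857 0.18686709 0.20691771] [0.49854992 0.18390339 0.17526524]
0.15 14 [0.496  0.1834 0.157 ] [0.0151 0.0088 0.0074]
0.16 9 [0.4975 0.1834 0.1648] [0.0186 0.009  0.0081]
0.17 16 [0.4969 0.1837 0.1733] [0.0142 0.0076 0.0088]
0.18 12 [0.4971 0.1836 0.184 ] [0.0118 0.007  0.0074]
0.19 12 [0.4977 0.1824 0.1961] [0.0123 0.0075 0.0073]
0.2 8 [0.5002 0.1837 0.2036] [0.0032 0.0031 0.0068]
[{'rect': [399.3, 121.7, 415.5, 180.7], 'confidence': 0.88}, {'rect': [347.0, 214.5, 373.4, 277.1], 'confidence': 0.87}, {'rect': [391.8, 247.5, 411.7, 282.2], 'confidence': 0.69}]
```

Call:
step_arm(
  plan=[
    [[-0.03,-0.5,0,0,0,0,0.0],[-0.03,-0.9,0,0,0,0,0.0],[-0.03,-0.9,0,0,0,0,0.0],[-0.03,-0.9,0,0,0,0,0.0],[-0.03,-0.9,0,0,0,0,0.0],[-0.03,-0.9,0,0,0,0,0.0],[-0.03,-0.9,0,0,0,0,0.0],[-0.03,-0.9,0,0,0,0,0.0],[-0.03,-0.9,0,0,0,0,0.0],[0,-0.5,0,0,0,0,0.0],[0,0,0,0,0,0,0.0]],
  ],
)

```text
time_s: 11.95
tool_pos: [0.5597, -0.0137, 0.2221]
eef_rot: [-3.141, -0.001, -2.836]
contact_force: [0.8, 0.5, -1.3]
gripper_width: 0.183
finger_force: 58.4
```

Call:
step_arm(
  plan=[
    [[0,0,0,0,0,0.657,0.0],[0,0,0,0,0,0.657,0.0],[0,0,0,0,0,0.657,0.0],[0,0,0,0,0,0.657,0.0],[0,0,0,0,0,0.657,0.0],[0,0,0,0,0,0,0.0],[0,0,0,0,0,0,0.0],[0,0,0,0,0,0,0.0]],
  ],
)

```text
time_s: 12.75
tool_pos: [0.5595, -0.0102, 0.2228]
eef_rot: [3.141, -0.0, 2.995]
contact_force: [0.5, -0.1, -0.8]
gripper_width: 0.181
finger_force: 58.4
```

```bash
cat > look.py <<'E'
from h import *
import sys
S=np.array([.5595,-.011]);th=np.radians(-8.6);X=np.array([np.cos(th),np.sin(th)]);Y=np.array([-X[1],X[0]])
ss=[bot.state()];cs={n:cap(n) for n in ["wrist","side","scene"]}
ss+=[c["st"] for c in cs.values()]
print(np.mean([s["tool_pos"] for s in ss],0).round(4),np.degrees(ss[0]["eef_rot"]).round(2),ss[-1]["contact_force"].round(1))
T=np.mean([s["tool_pos"] for s in ss],0)
d=T[:2]-S;print("TCP in clamp x,y mm",(d@X*1000).round(2),(d@Y*1000).round(2))
for n,c in cs.items():
    W=cloud(c);P=W.reshape(-1,3);sel=np.isfinite(P[:,2]);P=P[sel]
    L=np.c_[(P[:,:2]-S)@X,(P[:,:2]-S)@Y,P[:,2]]*1000
    m=(abs(L[:,0])<14)&(abs(L[:,1])<8)&(L[:,2]>90)&(L[:,2]<T[2]*1000-22)
    if m.sum()>5: q=L[m];print(n,"blade",m.sum(),np.percentile(q,[1,50,99],axis=0).round(1).tolist())
    t=(abs(L[:,0])<24)&(abs(L[:,1])<30)&(L[:,2]>74)&(L[:,2]<82)
    if t.sum()>5:
        q=L[t]; print(n,"tops",t.sum(),np.percentile(q,[1,99],axis=0).round(1).tolist())
        f=q[q[:,1]>0][:,1];r=q[q[:,1]<0][:,1]
        if len(f)>5 and len(r)>5: print("  inner edges",np.percentile(f,3).round(1),np.percentile(r,97).round(1))
    cv2.imwrite(f"pics/{n}{sys.argv[1]}.png",c["color"])
E
python3 look.py 5
python3 - <<'E'
import cv2
a=cv2.imread("pics/side5.png")[130:290,290:450];b=cv2.imread("pics/scene5.png")[90:250,200:360]
cv2.imwrite("pics/c5.png",cv2.resize(cv2.hconcat([a,b]),(800,400),interpolation=cv2.INTER_CUBIC))
E
```

```text
[ 0.5595 -0.0103  0.2228] [ 1.7999e+02 -1.0000e-02  1.7161e+02] [-0.2 -0.1 -0.6]
TCP in clamp x,y mm -0.07 0.68
wrist blade 253 [[-11.4, -1.1, 154.0], [-10.9, 0.9, 179.4], [-10.4, 2.8, 198.3]]
wrist tops 1268 [[-19.9, -13.7, 74.2], [19.8, 14.0, 80.5]]
  inner edges 7.0 -6.7
side blade 191 [[-11.8, -1.4, 154.4], [-2.0, 2.3, 179.1], [9.3, 5.3, 200.3]]
side tops 127 [[-20.0, -14.1, 74.1], [21.1, 16.2, 80.8]]
  inner edges 8.6 -5.1
scene blade 197 [[-9.8, -3.4, 153.1], [2.3, 1.1, 177.0], [11.4, 2.9, 200.2]]
scene tops 114 [[-17.3, -14.7, 74.2], [22.2, 14.6, 79.1]]
  inner edges 7.9 -6.8
```

View pics/c5.png

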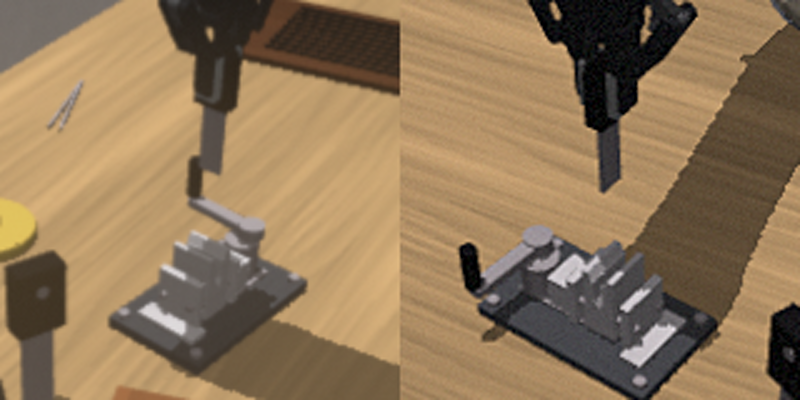

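The blade hangs upright over the slot (side view tip about (212,170)), with the lever over and the plates closed. I'll trim the small offset and descend in stages.

Call:
step_arm(
  plan=[
    [[-0.02,-0.03,0.4,0,0,0,0.0],[0,0,0.7,0,0,0,0.0],[0,0,0.7,0,0,0,0.0],[0,0,0.6,0,0,0,0.0],[0,0,0,0,0,0,0.0],[0,0,0,0,0,0,0.0],[0,0,0,0,0,0,0.0]],
  ],
)

```text
time_s: 13.6
tool_pos: [0.5605, -0.0116, 0.1636]
eef_rot: [3.141, 0.001, 2.992]
contact_force: [0.2, 0.4, -1.9]
gripper_width: 0.176
finger_force: 58.4
```

```bash
python3 look.py 6
```

```text
[ 0.5606 -0.0116  0.1637] [1.7998e+02 7.0000e-02 1.7145e+02] [ 0.1 -0.3 -0.8]
TCP in clamp x,y mm 1.12 -0.4
wrist blade 251 [[-10.1, -2.3, 95.3], [-9.7, -0.3, 119.8], [-9.2, 1.6, 139.4]]
wrist tops 1639 [[-19.9, -13.8, 74.2], [17.8, 13.9, 80.3]]
  inner edges 6.9 -6.5
side blade 169 [[-10.3, -2.1, 96.6], [-0.9, 1.5, 119.9], [10.4, 4.1, 141.0]]
side tops 129 [[-19.4, -13.7, 74.1], [20.4, 16.3, 80.7]]
  inner edges 9.3 -5.1
scene blade 170 [[-7.7, -3.7, 94.0], [4.5, 0.3, 118.2], [13.0, 1.9, 141.1]]
scene tops 110 [[-17.2, -15.6, 74.2], [22.7, 14.6, 78.9]]
  inner edges 7.5 -7.1
```

Call:
step_arm(
  plan=[
    [[0,0.015,0.28,0,0,0,0.0],[0,0,0.28,0,0,0,0.0],[0,0,0.28,0,0,0,0.0],[0,0,0.28,0,0,0,0.0],[0,0,0.28,0,0,0,0.0],[0,0,0.28,0,0,0,0.0],[0,0,0,0,0,0,0.0],[0,0,0,0,0,0,0.0]],
  ],
)

```text
time_s: 14.55
tool_pos: [0.56, -0.0112, 0.1206]
eef_rot: [3.142, -0.0, 2.992]
contact_force: [-1.0, 0.3, -1.2]
gripper_width: 0.176
finger_force: 58.4
```

Call:
step_arm(
  plan=[
    [[0,0,0.1,0,0,0,0.0],[0,0,0.1,0,0,0,0.0],[0,0,0.1,0,0,0,0.0],[0,0,0.1,0,0,0,0.0],[0,0,0.1,0,0,0,0.0],[0,0,0,0,0,0,0.0]],
  ],
)

```text
time_s: 15.15
tool_pos: [0.5612, -0.0112, 0.1093]
eef_rot: [3.141, 0.003, 2.992]
contact_force: [1.5, -0.7, 3.6]
gripper_width: 0.178
finger_force: 59.2
```

Call:
step_arm(
  plan=[
    [[0,0,0.1,0,0,0,0.0],[0,0,0.1,0,0,0,0.0],[0,0,0.1,0,0,0,0.0],[0,0,0.06,0,0,0,0.0],[0,0,0,0,0,0,0.0],[0,0,0,0,0,0,0.0],[0,0,0,0,0,0,0.0]],
  ],
)

```text
time_s: 15.85
tool_pos: [0.5599, -0.0112, 0.0989]
eef_rot: [3.142, -0.001, 2.992]
contact_force: [2.2, -0.2, -1.0]
gripper_width: 0.179
finger_force: 58.5
```

```bash
cat >> look.py <<'E'
for n,c in cs.items():
    P=cloud(c).reshape(-1,3);P=P[np.isfinite(P[:,2])]
    L=np.c_[(P[:,:2]-S)@X,(P[:,:2]-S)@Y,P[:,2]]*1000
    m=(abs(L[:,0])<22)&(abs(L[:,1])<12)&(L[:,2]>79)&(L[:,2]<T[2]*1000+30)
    q=L[m]
    for a in range(80,115,3):
        k=q[(q[:,2]>=a)&(q[:,2]<a+3)]
        if len(k)>2: print(n,a,len(k),np.percentile(k[:,:2],[5,95],axis=0).round(1).tolist())
    g=(L[:,2]>95)&(L[:,2]<107)&(L[:,0]>45)&(L[:,0]<90)&(L[:,1]<-50)&(L[:,1]>-100)
    if g.sum()>3: print(n,"grip",L[g].mean(0).round(1))
E
python3 look.py 7
python3 - <<'E'
import cv2
a=cv2.imread("pics/side7.png")[150:310,290:450];b=cv2.imread("pics/scene7.png")[110:270,200:360]
cv2.imwrite("pics/c7.png",cv2.resize(cv2.hconcat([a,b]),(800,400),interpolation=cv2.INTER_CUBIC))
E
```

```text
[ 0.5599 -0.0112  0.0989] [ 1.8000e+02 -3.0000e-02  1.7144e+02] [ 2.5  0.9 -1.3]
TCP in clamp x,y mm 0.4 -0.15
wrist tops 1691 [[-19.9, -15.9, 74.2], [-1.0, 15.7, 80.2]]
  inner edges 8.7 -9.0
side tops 118 [[-20.1, -15.2, 74.2], [19.4, 17.9, 81.1]]
  inner edges 0.6 -0.3
scene tops 98 [[-16.8, -16.9, 74.1], [22.7, 15.7, 79.8]]
  inner edges 0.8 -1.4
wrist 80 5 [[-18.9, -11.5], [-4.8, 11.7]]
wrist 89 9 [[-16.0, -5.2], [-15.7, 7.1]]
wrist 92 106 [[-16.5, -7.0], [-15.5, 7.0]]
wrist 95 125 [[-16.6, -6.8], [-15.3, 6.9]]
wrist 98 118 [[-16.6, -6.4], [-15.5, 7.1]]
wrist 101 146 [[-16.6, -7.6], [-11.0, 7.6]]
wrist 104 208 [[-16.6, -11.0], [-10.9, 11.0]]
wrist 107 238 [[-16.5, -10.7], [-10.8, 11.0]]
wrist 110 238 [[-16.6, -11.0], [-10.8, 10.8]]
wrist 113 252 [[-16.5, -11.0], [-10.8, 10.9]]
side 80 11 [[-15.2, -5.7], [7.7, 3.0]]
side 83 7 [[-7.2, 0.7], [6.3, 3.2]]
side 89 9 [[-15.0, 1.2], [6.4, 7.8]]
side 92 12 [[-15.9, -2.7], [10.8, 9.7]]
side 95 13 [[-16.7, -5.5], [-5.1, 9.0]]
side 98 9 [[-16.8, -5.2], [-9.4, 10.2]]
side 101 8 [[-17.6, -5.3], [-12.5, 7.6]]
side 104 8 [[-16.9, -4.5], [-11.1, 9.8]]
side 107 7 [[-16.4, -2.9], [-11.0, 8.6]]
side 110 8 [[-16.2, -3.0], [-10.9, 8.8]]
side 113 8 [[-16.2, -3.7], [-11.2, 9.1]]
scene 86 5 [[8.1, -6.1], [17.1, 6.2]]
scene 89 9 [[6.8, -3.2], [17.3, 8.1]]
scene 92 12 [[8.6, -4.7], [17.7, 7.2]]
scene 95 11 [[12.4, -6.5], [18.1, 7.2]]
scene 98 12 [[11.4, -5.3], [17.7, 9.7]]
scene 101 11 [[9.8, -7.4], [18.5, 11.0]]
scene 104 11 [[12.1, -4.5], [18.1, 10.6]]
scene 107 13 [[11.6, -7.5], [18.4, 9.0]]
scene 110 13 [[11.3, -2.8], [18.2, 9.8]]
scene 113 13 [[12.0, -6.5], [18.0, 11.7]]
scene grip [ 71.8 -78.6  99.5]
```

View pics/c7.png

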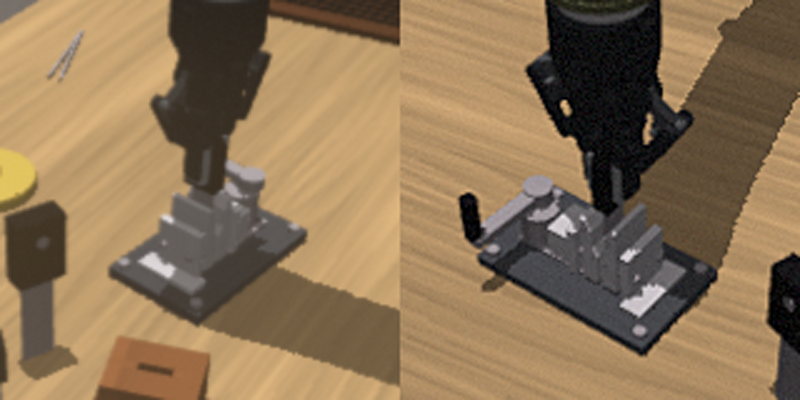

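The blade sits upright in the slot with its handle underside at about 90 mm, so the tip is at about 30 mm. Both plates are spread evenly by 2 mm, and the lever is still over (scene view grip 470,215).

```bash
python3 -c "
from plant import bot
print(bot.finish_job())"
```

```text
the job is handed in; nothing more can be done
None
```

The job is handed in, with no verdict returned: the lever is fully over at about 1.49 rad against its stop, and the blade is still gripped upright in the middle of the slot, tip about 30 mm above the bench between the lower faces; the jar, wax bar and wheel were not touched.

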